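# Swap round the desk things onto their own pads

## Robot

A 6-joint arm with a two-finger parallel gripper is mounted at the origin on the work surface. World frame = base frame: x ahead of the robot, y to its left, z up, the work surface at z = 0. Lengths are in m, angles in rad, forces in N, time in s.
With the tool pointing down it reaches from about 0.325 to 0.9 m from the base axis. Payload 6.1 kg.
Tool frame: the origin (TCP) lies midway between the tips of the shut fingers; the grasp point (between the pads) lies 19 mm behind it; z points along the fingers, y is the line along which they close (so a half turn about z gives the same grasp; the last joint's range is limited). The gripper opens to 85 mm and grips with 20 to 120 N. Pads are 22 mm wide; open, the fingers measure 114 mm over their backs; the gripper's body (76 mm by 85 mm) begins 54 mm behind the grasp point. The pads swing forward as they close: fully open they stand 13 mm farther back than shut.
Start: joints at [-1.376, 0.22, 1.526, -0, 1.395, -0.126], TCP at [0.197, -0.593, 0.231] pointing down, gripper open.
Joint ranges: [-2.98, 2.98], [-0.91, 2.08], [0.09, 2.57], [-1.24, 4.39], [0.2, 2.65], [-2.68, 2.68]. Speed limits (rad/s): [2.57, 2.57, 3.01, 3.14, 3.14, 3.14].

## Interface

Orientations are given as [roll, pitch, yaw] about the fixed x, y, z axes, in that order (R = Rz(yaw) Ry(pitch) Rx(roll)).
In Python, from plant import movep, move_l, set_joints, gripper_to, hold, inverse_kinematics, observe, get_image, get_calibration, Unreachable, job_done gives the robot as it stands. Calls block until the motion is done:
- movep(position, orientation): joint-space move of the TCP to a pose.
- move_l(position, feed=0.15, rotation=None, max_force=None): straight line of the TCP; rotation=None keeps the orientation; feed is the mean speed in m/s. With max_force (N) it stops when the force on the tool has changed by that much, and returns True; else False.
- set_joints(angles): joint-space move.
- gripper_to(opening, f_grip=None): finger opening in m; f_grip is the grip in N (None keeps the last); returns when the fingers have stopped.
- hold(seconds).
- inverse_kinematics(position, orientation): joint angles nearest the present ones, or None.
- observe(): the state.
- get_image(name): name is "side" or "top"; returns (picture, depth): 400x640x3 uint8, red, green, blue; 400x640 float32, m along the optical axis (not along the pixel's ray), 0 where there is no reading.
- get_calibration(name): a dict with "intrinsics" (3x3 intrinsics, pixels), "world_from_camera" (4x4, takes a point from camera to world coordinates). Camera axes: x right, y down, z forward; pixel columns grow to the right and rows downward; lengths in m; the calibration is good to about 2 mm. A picture is of the moment at which its call begins. get_calibration takes no time and is no camera call.
A pose or a line that the arm cannot do raises Unreachable and nothing moves.
- job_done(): hands the job in; it is judged then, once.
The state is a dict: "time_s": time; "q": joint angles; "joint_velocities": joint speeds; "joint_torque": joint torques, N m; "eef_pos": TCP position; "tcp_rot": TCP orientation; "ft_force": force on the tool from outside, world axes, zero at the start; "torque": the same for the moment, N m; "opening": finger opening in m; "grasp_force": force on a finger pad.
Only numpy, scipy, OpenCV 4.12 (cv2) and the standard library are available. Lean on these libraries where they do the work, as an engineer would, in place of code of your own. Each camera call takes 0.05 s, during which the arm holds its last target. There are 200 camera calls.

## Task

The three things on the desk's coloured leather pads are each on the wrong pad. Put the drawer box whose drawer is pulled out on the green pad, the drawer box whose drawer is pushed in on the red pad and the stapler on the blue pad, each set down upright in the middle of its pad and squared up with it (long side along the pad's long side, either way round), one thing to a pad; the cork mat is free for parking a thing on the way. Leave the drawers as far out or in as they are, and do not disturb the mug.

Things in the scene. Friction and masses are not known exactly. Their poses are not given: they have to be found in the camera images.
- box_out_center (a point): centre of the light-wood drawer box with its drawer pulled out 24 to 30 mm. Sleeve 80 (x) x 46 (y) x 46 mm high; point at its centre, 23 mm above its underside, 27 mm above the desk when on a pad; x axis lengthwise. Both boxes are alike: the drawer (dark front 6 mm, brass knob 8 mm) slides out of the -x end and shows white contents. Grip across y by the sleeve. About 0.2 kg
- box_in_center (a point): centre of the light-wood drawer box with its drawer pushed in (out by 2 mm at most). Sleeve 80 (x) x 46 (y) x 46 mm high; point at its centre, 23 mm above its underside, 27 mm above the desk when on a pad; x axis lengthwise. Both boxes are alike: the drawer (dark front 6 mm, brass knob 8 mm) slides out of the -x end and shows white contents. Grip across y by the sleeve. About 0.2 kg
- stapler_center (a point): centre of the stapler with black plastic arm and steel base, 120 (x) x 34 (y) x about 48 mm high, 34 mm wide at all heights; point half-way up, 24 mm above its underside, 28 mm above the desk when on a pad; x axis lengthwise. The arm fills the part from 3 mm above this point upward; grip it there, across y. About 0.25 kg
- box_out_slide (a joint): how far the drawer of the pulled-out box stands out, m: 0 is fully in, 0.034 the stop; stiff, it moves only when pushed or pulled with more than about 1.5 N
- box_in_slide (a joint): the same for the drawer of the pushed-in box
- pad_green: green leather pad, flat, fixed to the desk, 150 (x) x 100 (y) x 4 mm thick; origin at the centre of its underside, on the desk top; x axis along its long side. The four pads and mats lie in a loose row across the desk, long sides roughly pointing away from the robot, in any order
- pad_red: red leather pad, flat, fixed to the desk, 150 (x) x 100 (y) x 4 mm thick; origin at the centre of its underside, on the desk top; x axis along its long side. The four pads and mats lie in a loose row across the desk, long sides roughly pointing away from the robot, in any order
- pad_blue: blue leather pad, flat, fixed to the desk, 150 (x) x 100 (y) x 4 mm thick; origin at the centre of its underside, on the desk top; x axis along its long side. The four pads and mats lie in a loose row across the desk, long sides roughly pointing away from the robot, in any order
- mat_cork: plain cork mat, empty at the start, flat, fixed to the desk, 150 (x) x 100 (y) x 4 mm thick; origin at the centre of its underside, on the desk top; x axis along its long side. The four pads and mats lie in a loose row across the desk, long sides roughly pointing away from the robot, in any order
- mug: bystander: white mug, 80 mm across, 90 mm high, beyond the row of pads; origin at the centre of its underside

How it is judged:
At the end, for the whole second after the job is handed in: Pulled-out box on green, pushed-in box on red, stapler on blue: centres within 15 mm of the pad's, long axes within 15 degrees (either way round), upright within 7 degrees, at rest on the pads; the pulled-out drawer still over 17 mm out, the other under 8 mm (horizontal distance between box_out_center and pad_green below 0.015 m and angle between the x axis of box_out_center and the x axis of pad_green, either way round below 0.26 rad and z of box_out_center in the frame of pad_green below 0.034 m and angle between each of box_out_center, box_in_center, stapler_center's own z axis and vertical below 0.12 rad and linear speed of each of box_out, box_in, stapler below 0.02 m/s and angular speed of each of box_out, box_in, stapler below 0.2 rad/s and horizontal distance between box_in_center and pad_red below 0.015 m and angle between the x axis of box_in_center and the x axis of pad_red, either way round below 0.26 rad and z of box_in_center in the frame of pad_red below 0.034 m and horizontal distance between stapler_center and pad_blue below 0.015 m and angle between the x axis of stapler_center and the x axis of pad_blue, either way round below 0.26 rad and z of stapler_center in the frame of pad_blue below 0.034 m and value of joint box_out_slide above 0.017 m and value of joint box_in_slide below 0.008 m); the robot touches nothing.
It fails at once if the mug is disturbed (moved over 25 mm or tipped) (distance of mug from where it was at the start of the episode above 0.025 m or angle between mug's own z axis and vertical above 0.3 rad).
It also fails if it takes over 115 s, if anything falls off the work surface, if the arm or the gripper's body presses on something with over 40 N, if the wrist force passes 120 N, or if a joint passes its speed limit or range.

## Working session

There is one attempt and no reset: what is moved stays moved. The work goes in short steps, each a Python script; the robot and the scene stay as the last script left them, time stands still between calls to the robot, and variables do not carry over. Pictures are saved under pics/ and viewed, at most 14 in all, crops included, and the job is handed in when it is done.

```bash
mkdir -p pics; ls; python3 - <<'E'
from plant import *
import cv2,numpy as np
for n in("top","side"):
    p,d=get_image(n); np.savez(f"pics/{n}0.npz",p=p,d=d)
    cv2.imwrite(f"pics/{n}0.png",p[:,:,::-1])
    c=get_calibration(n);print(n,np.round(c["intrinsics"],1).tolist(),np.round(c["world_from_camera"],3).tolist(),(d>0).mean())
print(observe()["time_s"])
E
```

```text
pics
top [[486.0, 0.0, 319.2], [0.0, 486.0, 196.5], [0.0, 0.0, 1.0]] [[-0.025, -0.997, 0.079, 0.514], [-1.0, 0.025, -0.005, 0.007], [0.003, -0.079, -0.997, 0.981], [0.0, 0.0, 0.0, 1.0]] 0.995859375
side [[496.5, 0.0, 314.3], [0.0, 496.5, 195.8], [0.0, 0.0, 1.0]] [[-0.854, -0.263, 0.449, 0.132], [-0.52, 0.451, -0.725, 0.778], [-0.012, -0.853, -0.522, 0.618], [0.0, 0.0, 0.0, 1.0]] 0.9962109375
0.1
```

View pics/top0.png

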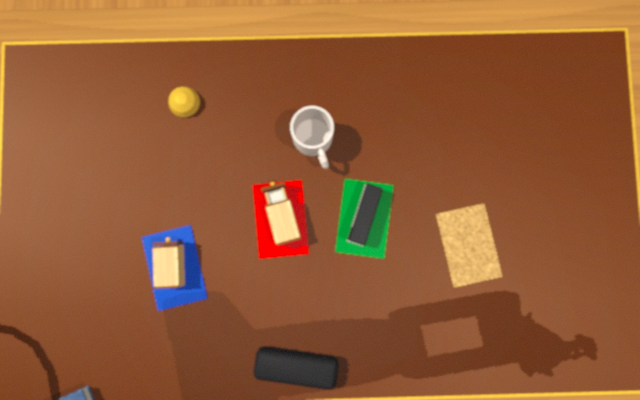

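View pics/side0.png

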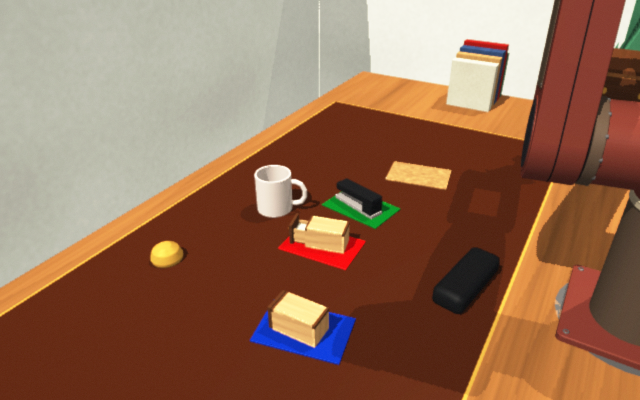

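The top view shows the pads: blue with the pushed-in box at about (168,264), red with the pulled-out box at (282,217) and its drawer pointing to the mug, green with the stapler at (366,215), and cork empty at (469,245). The side view confirms this. Next I'll measure them using both views.

```bash
cat > vis.py <<'E'
from plant import *
import cv2,numpy as np
def snap(n):
    p,d=get_image(n); return p,d
def cloud(n,d):
    c=get_calibration(n);K=c["intrinsics"];T=c["world_from_camera"]
    v,u=np.mgrid[:d.shape[0],:d.shape[1]]
    P=np.stack([(u-K[0][2])/K[0][0]*d,(v-K[1][2])/K[1][1]*d,d],-1)
    return P@np.array(T)[:3,:3].T+np.array(T)[:3,3]
def rect(xy):
    (cx,cy),(w,h),a=cv2.minAreaRect((xy*1000).astype(np.float32))
    if w<h: w,h,a=h,w,a+90
    return np.array([cx,cy,w,h,(a+90)%180-90])   # mm, deg of the long side
def biggest(m):
    m=cv2.morphologyEx(m.astype(np.uint8),cv2.MORPH_OPEN,np.ones((2,2)))
    n,l,s,_=cv2.connectedComponentsWithStats(m); return l==1+np.argmax(s[1:,4])
def report(n,p,d,names=("blue","red","green","cork")):
    W=cloud(n,d);h,s,v=[x.astype(int) for x in cv2.split(cv2.cvtColor(p,cv2.COLOR_RGB2HSV))]
    m={"blue":(abs(h-118)<12)&(s>150),"red":((h<4)|(h>176))&(s>180)&(v>170),"green":(abs(h-65)<15)&(s>120),"cork":(abs(h-18)<8)&(s>60)&(v>120)}
    zone=(W[...,0]>.3)&(W[...,0]<.68)&(abs(W[...,1])<.45)&(d>0)
    for k in names:
        b=biggest(m[k]&zone&(W[...,2]<.02)); q=W[b]; r=rect(q[:,:2]); print(n,k,np.round(r,1),"z",np.round(np.median(q[:,2])*1e3,1))
    tall=zone&(W[...,2]>.030)&(W[...,2]<.08)
    nn,l,st,_=cv2.connectedComponentsWithStats(tall.astype(np.uint8))
    for i in range(1,nn):
        if st[i,4]<150: continue
        q=W[l==i]; zt=np.percentile(q[:,2],90); t=q[q[:,2]>zt-.008]
        print(n,"obj px",st[i,:4],"all",np.round(rect(q[:,:2]),1),"top",np.round(rect(t[:,:2]),1),"ztop",round(zt*1e3,1))
E
python3 - <<'E'
from vis import *
for n in("top","side"):
    f=np.load(f"pics/{n}0.npz"); report(n,f["p"],f["d"])
p=np.load("pics/top0.npz")["p"]
cv2.imwrite("pics/crop1.png",cv2.resize(p[165:320,130:395,::-1],None,fx=3,fy=3,interpolation=cv2.INTER_CUBIC))
E
```

```text
top blue [481.1 173.9 341.2 147.7 -77.6] z 4.7
top red [547.4  69.5 150.  120.3   4.5] z 4.2
top green [547.5 -69.3 149.3 139.2  -9.2] z 4.2
top cork [ 499.4 -223.3  460.   354.4   89.6] z 1.3
top obj px [304 147  25  22] all [669.3   1.4  56.2  22.7  47.8] top [672.3   3.5  47.9  20.7  52.2] ztop 78.2
top obj px [262 182  39  64] all [561.5  78.6 121.2  46.3  14.4] top [557.9  77.7 113.8  46.2  14.4] ztop 52.2
top obj px [348 183  35  63] all [553.  -86.6 117.7  34.2 -19.9] top [552.5 -86.5 116.8  34.2 -20.2] ztop 51.9
top obj px [153 238  29  51] all [469.  297.2  93.9  47.5   1.9] top [465.8 296.9  87.5  47.5   1.7] ztop 52.7
side blue [340.3 534.3 618.6 166.5 -64.6] z 4.8
side red [383.7 436.4 830.5 172.5 -65.4] z 4.8
side green [382.1 347.3 980.7 172.2 -69.9] z 5.0
side cork [ 352.6  224.8 1180.4  156.9  -75.9] z 5.2
side obj px [280 179  27  25] all [670.3   2.7  59.8  26.7  48.8] top [671.4   5.4  55.6  21.7  52.2] ztop 76.5
side obj px [337 178  46  31] all [552.3 -87.5 120.7  37.5 -19.1] top [552.6 -86.7 121.1  36.5 -20.6] ztop 52.1
side obj px [289 213  61  31] all [557.   76.7 114.7  51.5  15.2] top [557.   76.6 114.8  50.8  14.9] ztop 52.1
side obj px [268 290  61  46] all [465.2 296.2  89.2  49.6   1.2] top [465.  295.9  89.3  49.5   0.6] ztop 52.0
```

View pics/crop1.png

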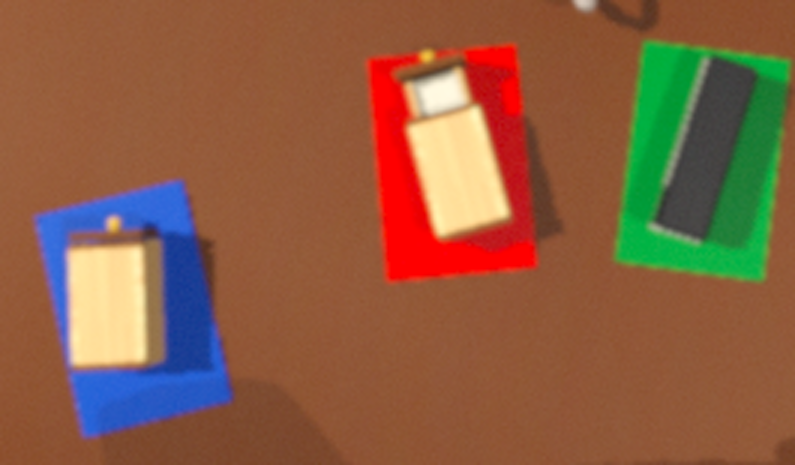

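```bash
sed -i 's/np.ones((2,2))/np.ones((3,3))/; s/(v>170)/(v>90)/; s/(h<4)|(h>176)/(h<4)|(h>174)/' vis.py
python3 - <<'E'
from vis import *
for n in("top","side"):
    f=np.load(f"pics/{n}0.npz"); report(n,f["p"],f["d"])
# hand-read corners of crop1 (x3, offset 130,165) on z=4mm
c=get_calibration("top");K=np.array(c["intrinsics"]);T=np.array(c["world_from_camera"])
for k,q in {"blue":[(36,214),(184,181),(231,401),(84,438)],"red":[(368,60),(516,44),(536,266),(388,281)],"green":[(643,41),(790,60),(764,281),(616,262)]}.items():
    uv=(np.array(q)+.5)/3-.5+[130,165]
    r=np.c_[uv,np.ones(4)]@np.linalg.inv(K).T@T[:3,:3].T
    print(k,np.round(rect((T[:3,3]+r*((.004-T[2,3])/r[:,2:]))[:,:2]),1))
E
```

```text
top blue [457.3 293.8 147.7  99.6  12.4] z 4.6
top red [549.   81.4 150.3 101.1   4.4] z 4.2
top green [546.3 -86.7 149.   98.8  -9.2] z 4.2
top cork [ 489.5 -302.6  299.4  240.5   88.5] z 2.1
top obj px [304 147  25  22] all [669.3   1.4  56.2  22.7  47.8] top [672.3   3.5  47.9  20.7  52.2] ztop 78.2
top obj px [262 182  39  64] all [561.5  78.6 121.2  46.3  14.4] top [557.9  77.7 113.8  46.2  14.4] ztop 52.2
top obj px [348 183  35  63] all [553.  -86.6 117.7  34.2 -19.9] top [552.5 -86.5 116.8  34.2 -20.2] ztop 51.9
top obj px [153 238  29  51] all [469.  297.2  93.9  47.5   1.9] top [465.8 296.9  87.5  47.5   1.7] ztop 52.7
side blue [457.8 293.1 152.2 103.1  12.5] z 4.8
side red [549.   79.1 154.8 106.1   5.1] z 5.0
side green [545.4 -87.3 151.1 104.7  -8.8] z 5.2
side cork [ 487.9 -299.3  154.2  117.5   10.9] z 5.2
side obj px [280 179  27  25] all [670.3   2.7  59.8  26.7  48.8] top [671.4   5.4  55.6  21.7  52.2] ztop 76.5
side obj px [337 178  46  31] all [552.3 -87.5 120.7  37.5 -19.1] top [552.6 -86.7 121.1  36.5 -20.6] ztop 52.1
side obj px [289 213  61  31] all [557.   76.7 114.7  51.5  15.2] top [557.   76.6 114.8  50.8  14.9] ztop 52.1
side obj px [268 290  61  46] all [465.2 296.2  89.2  49.6   1.2] top [465.  295.9  89.3  49.5   0.6] ztop 52.0
blue [457.9 294.  151.5 100.6  12.2]
red [549.1  80.9 149.3 100.2   4.3]
green [545.8 -86.9 149.3  99.8  -8.8]
```

Pads and heights agree between the two views: tops at about 52 mm, pads at 4 to 5 mm. The stapler goes first, parked on the cork.

```bash
cat > act.py <<'E'
from vis import *
PAD={"blue":(.4576,.2938,12.4),"red":(.549,.081,4.4),"green":(.546,-.0869,-9.0),"cork":(.490,-.302,11)}
UP=.20
def st(t):
    s=observe(); print(t,"t",round(s["time_s"],1),"p",np.round(s["eef_pos"],4),"open",round(s["opening"],4),"gf",round(float(np.max(s["grasp_force"])),1),"F",np.round(s["ft_force"],1))
def carry(obj,pad,z,grip=40):
    x,y,a=obj; X,Y,A=PAD[pad]
    c=[(abs(q[5]),w) for w in np.radians([a,a+180,a-180]) if (q:=inverse_kinematics([x,y,UP],[np.pi,0,w])) is not None]
    w=min(c)[1]; w2=w+np.radians(A-a)
    gripper_to(.085); movep([x,y,UP],[np.pi,0,w]); move_l([x,y,z+.03],feed=.15); 
    if move_l([x,y,z],feed=.05,max_force=12): st("contact on descent"); move_l([x,y,UP]); return
    gripper_to(0,f_grip=grip); st("gripped")
    move_l([x,y,z+.05],feed=.06); move_l([x,y,UP],feed=.15); st("lifted")
    if observe()["opening"]<.02: print("MISSED"); return
    movep([X,Y,UP],[np.pi,0,w2]); move_l([X,Y,z+.02],feed=.15)
    print("touched",move_l([X,Y,z-.001],feed=.02,max_force=6)); st("down"); hold(.2)
    gripper_to(.085); move_l([X,Y,UP],feed=.12); st("placed")
def look(tag,park=True):
    if park: movep([.30,-.50,.30],[np.pi,0,observe()["q"][0]*0])
    for n in("top","side"):
        p,d=get_image(n); cv2.imwrite(f"pics/{n}_{tag}.png",p[:,:,::-1]); report(n,p,d,())
E
python3 - <<'E'
from act import *
c=get_calibration("top");K=np.array(c["intrinsics"]);T=np.array(c["world_from_camera"])
uv=np.array([(437,213),(486,205),(501,277),(454,286)])
r=np.c_[uv,np.ones(4)]@np.linalg.inv(K).T@T[:3,:3].T
print("cork",np.round(rect((T[:3,3]+r*((.004-T[2,3])/r[:,2:]))[:,:2]),1)); print(observe()["tcp_rot"])
carry((.5525,-.0866,-20.3),"cork",.020)
E
```

```text
cork [ 486.8 -295.1  148.5  100.4    8.8]
[-3.13984487e+00 -2.16389970e-04  3.20820551e-01]
gripped t 5.0 p [ 0.5527 -0.0868  0.0204] open 0.0335 gf 40.6 F [-1.4 -1.5  2.7]
lifted t 7.0 p [ 0.5517 -0.0863  0.1987] open 0.0332 gf 40.0 F [ 0.9  0.9 -4. ]
touched True
down t 10.0 p [ 0.4898 -0.3018  0.0203] open 0.0333 gf 41.1 F [0.1 0.2 5.6]
placed t 12.4 p [ 0.4896 -0.3017  0.199 ] open 0.0853 gf 0.0 F [-0.5 -0.3 -0.8]
```

```bash
python3 - <<'E'
from act import *
carry((.541,.0729,14.5),"green",.014)
carry((.462,.2964,1.3),"red",.014)
look("a")
E
```

```text
gripped t 18.1 p [0.5415 0.0728 0.0145] open 0.0457 gf 42.6 F [-0.7 -0.8  2.9]
lifted t 20.2 p [0.5402 0.0729 0.1987] open 0.0457 gf 42.2 F [ 0.1 -0.4 -3. ]
touched True
down t 23.0 p [ 0.5458 -0.0868  0.0145] open 0.0459 gf 43.0 F [-1.1  0.1  5.4]
placed t 25.4 p [ 0.5455 -0.0867  0.199 ] open 0.0852 gf 0.0 F [ 0.2  0.6 -0.4]
gripped t 30.2 p [0.4624 0.2966 0.0145] open 0.0457 gf 42.8 F [ 0.  -0.3  2.9]
lifted t 32.3 p [0.4613 0.296  0.1987] open 0.0459 gf 42.3 F [ 1.  -0.9 -2.5]
touched True
down t 35.4 p [0.5488 0.081  0.0145] open 0.0454 gf 43.1 F [ 0.1 -0.1  4.6]
placed t 37.7 p [0.5484 0.081  0.199 ] open 0.085 gf 0.0 F [-0.5 -1.3  0.1]
top obj px [303 148  26  21] all [669.1   2.2  56.7  22.4  48.3] top [671.2   2.6  46.3  19.4  51.6] ztop 77.5
top obj px [351 177  32  63] all [565.8 -89.4 120.7  46.4  -9. ] top [562.5 -88.9 114.   46.3  -9. ] ztop 52.2
top obj px [264 191  29  50] all [555.6  82.3  94.4  46.5   4.5] top [552.2  82.1  87.4  46.4   4.6] ztop 52.5
top obj px [462 213  33  63] all [ 490.3 -300.7  117.6   35.3   11.6] top [ 490.1 -300.7  117.1   35.1   11.6] ztop 51.8
side obj px [396 153  49  18] all [ 488.1 -300.   117.4   38.1   12.1] top [ 488.3 -300.3  117.4   37.5   12.4] ztop 52.2
side obj px [330 175  53  33] all [561.2 -89.5 118.2  52.4  -9.6] top [561.3 -89.6 118.2  52.4  -9.6] ztop 52.3
side obj px [281 179  26  26] all [669.8   2.1  58.6  27.7  48.2] top [671.1   4.   52.4  19.2  52. ] ztop 76.8
side obj px [296 214  50  32] all [551.8  81.3  90.5  51.1   3.8] top [551.9  81.5  90.4  51.    3.6] ztop 52.3
```

View pics/top_a.png

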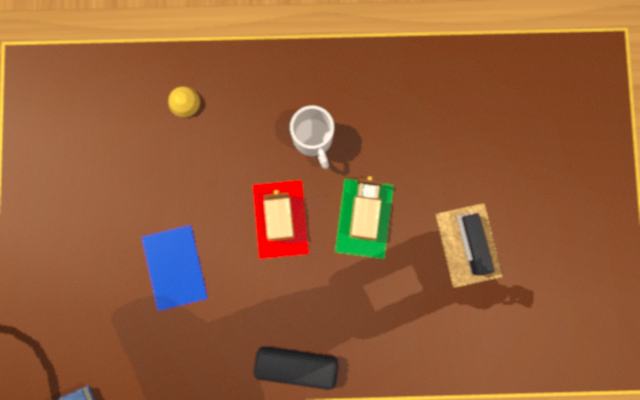

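Both boxes are down on their pads: the pushed-in box on red at (278,218), the pulled-out one on green at (366,215) with its drawer still out. The mug hasn't moved, and the stapler is on the cork at (477,244). Now the stapler goes to blue.

```bash
python3 - <<'E'
from act import *
carry((.4898,-.301,11.3),"blue",.020)
look("b")
cv2.imwrite("pics/crop_b.png",cv2.resize(cv2.imread("pics/top_b.png")[120:320,130:395],None,fx=3,fy=3,interpolation=cv2.INTER_CUBIC))
E
```

```text
gripped t 43.9 p [ 0.4901 -0.3013  0.0205] open 0.0332 gf 40.5 F [ 0.6 -0.2  1.5]
lifted t 45.9 p [ 0.4892 -0.3005  0.1987] open 0.0333 gf 40.0 F [-0.6 -0.6 -3.3]
touched True
down t 50.1 p [0.4573 0.2936 0.0204] open 0.0333 gf 41.1 F [-1.5 -0.2  5.8]
placed t 52.5 p [0.4571 0.2936 0.199 ] open 0.0849 gf 0.0 F [ 0.2 -1.3  0.3]
top obj px [303 147  26  22] all [669.7   1.5  56.7  23.6  47.9] top [673.2   4.1  50.1  21.4  52.5] ztop 78.2
top obj px [351 177  32  63] all [566.1 -89.3 121.4  46.3  -8.7] top [562.5 -88.9 114.   46.3  -8.9] ztop 52.1
top obj px [264 191  29  50] all [555.5  82.2  94.   46.4   4.9] top [552.3  82.   87.6  46.4   4.8] ztop 52.5
top obj px [154 237  32  64] all [457.8 293.6 117.7  35.6  12.6] top [457.6 293.6 117.5  35.2  12.2] ztop 52.4
side obj px [330 175  53  32] all [561.3 -90.4 117.2  54.3  -9.7] top [561.3 -90.4 117.2  54.3  -9.7] ztop 52.2
side obj px [280 179  27  26] all [670.3   2.9  60.4  28.4  49.2] top [671.4   6.7  55.5  19.8  54.9] ztop 76.7
side obj px [296 214  50  32] all [551.   80.9  89.5  51.1   3.6] top [551.2  80.9  89.1  51.1   3.6] ztop 52.2
side obj px [267 296  74  38] all [456.4 293.6 118.2  36.5  12.5] top [456.5 293.7 118.2  36.4  12.7] ztop 51.8
```

View pics/crop_b.png

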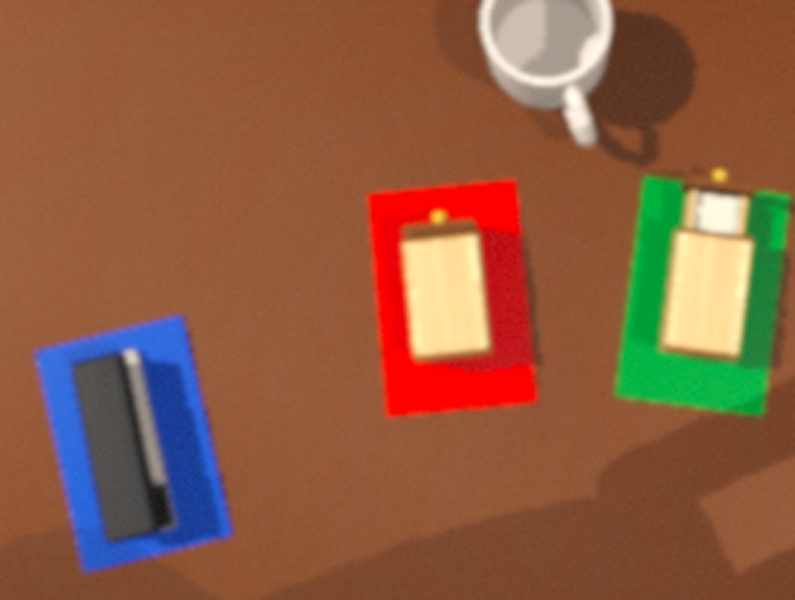

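The crop shows each thing centred and squared on its pad: stapler on blue (122,445), pushed-in box on red (447,297) and pulled-out box on green (707,292). The mug is where it was and the arm is clear, so I'm handing in.

```bash
python3 -c "
from plant import *
print(job_done())"
```

```text
the job is handed in; nothing more can be done
None
```

I handed the job in at about 53 s: the pulled-out box is on green, the pushed-in box on red and the stapler on blue, each measured within a few mm and about 1° of its pad, with the drawers as they were and the mug unmoved; no verdict was returned.

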